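Reset the tripped extract-fan switch of a chemical store

TASK

The store's extract fan has tripped: of the three lever switches, one stands upright, halfway. Push that lever by its handle, without gripping it, back towards you and press it firmly against its reset stop (at least 12 N, never over 25 N), then throw it right over to on, and only then turn the rotary isolator's handle a quarter turn clockwise to on. Leave the other two levers and everything standing about as they are.

Things in the scene. Friction and masses are not known exactly. Their poses are not given: they have to be found in the camera images.
- unit_b: Lever switch housing, fixed, 130 x 74 x 34 mm, on a 30 mm high plinth: one of three identical, 95 mm apart, in random order. Origin: centre of its underside, 30 mm above the table. x: from its off side (near the robot) to its on side; y: along the hinge; z up. Hinge axis 40 mm above the origin. This is the tripped one.
- grip_b: Tripped lever. Origin: on its hinge axis; axes: the unit's, turned about y by the joint value. A hub with a steel stem (12 mm thick, 18 mm wide) and a crossbar (20 mm diameter, 52 mm long, 100 mm from the hinge). The stem sits on the hub up to 0.12 rad off either way (12 mm at the bar), so where the bar meets its stops must be felt. A level push on the leaning bar can bind: follow its arc. 
- lever_b (a joint): Angle of the lever's hub, 0 to 1.1 rad: 0 = off and reset stop (stem leans 31, give or take 7, degrees towards the robot), 0.55 = upright, 1.1 = on stop (as far away). The weighted handle falls over centre to the nearer stop (about 2 N at the bar at a stop); near upright (0.5 to 0.6) friction holds it. Starts tripped: upright hub within 0.05 rad.
- unit_a: Lever switch housing, fixed, 130 x 74 x 34 mm, on a 30 mm high plinth: one of three identical, 95 mm apart, in random order. Origin: centre of its underside, 30 mm above the table. x: from its off side (near the robot) to its on side; y: along the hinge; z up. Hinge axis 40 mm above the origin. Running neighbour, leave alone.
- lever_a (a joint): Angle of the lever's hub, 0 to 1.1 rad: 0 = off and reset stop (stem leans 31, give or take 7, degrees towards the robot), 0.55 = upright, 1.1 = on stop (as far away). The weighted handle falls over centre to the nearer stop (about 2 N at the bar at a stop); near upright (0.5 to 0.6) friction holds it. Starts on, stays on.
- unit_c: Lever switch housing, fixed, 130 x 74 x 34 mm, on a 30 mm high plinth: one of three identical, 95 mm apart, in random order. Origin: centre of its underside, 30 mm above the table. x: from its off side (near the robot) to its on side; y: along the hinge; z up. Hinge axis 40 mm above the origin. Spare neighbour, leave alone.
- lever_c (a joint): Angle of the lever's hub, 0 to 1.1 rad: 0 = off and reset stop (stem leans 31, give or take 7, degrees towards the robot), 0.55 = upright, 1.1 = on stop (as far away). The weighted handle falls over centre to the nearer stop (about 2 N at the bar at a stop); near upright (0.5 to 0.6) friction holds it. Starts off, stays off.
- isolator_box: Rotary isolator, fixed: grey box 130 x 120 x 90 mm, to the left or right of the plinth. Origin: centre of its underside; z up. The handle turns about the vertical through this origin.
- isolator (a joint): Angle of the isolator's handle, 0 to 1.57 rad, clockwise seen from above. 0 = off: its long end points along the box's +y; 1.57 = on: the long end points along the box's +x (away from the robot). An over-centre detent (about 4 N at the long end) drives it to the nearer stop.
- isolator_grip: The isolator's black bar handle, 22 mm wide, from 106 to 136 mm above the table. Origin: on the turning axis, at its underside; y along the bar to its long end, which reaches 78 mm from the axis (the last 8 mm a 16 mm wide nose, 24 mm tall); the short end reaches 40 mm.
- bottle_tall: Amber bottle, 80 mm diameter, 200 mm tall, standing loose behind the plinth. Origin under its centre.
- bottle_mid: Amber bottle, 72 mm diameter, 170 mm tall, loose behind the plinth. Origin under its centre.
- jar_white: White bottle, 80 mm diameter, 120 mm tall, loose behind the plinth. Origin under its centre.
- screwdriver: Screwdriver, 180 mm, loose on the plinth's near edge.
- wrench: Wrench, 160 mm, loose on the plinth's far edge.

How it is judged:
By the outcome, as a careful person would: the job done as asked, in the order asked, and still so for the second after the job is handed in, with the robot touching nothing.
It also fails if it takes over 72 s, if anything falls off the work surface, if the arm or the gripper's body presses on something with over 40 N, if the wrist force passes 120 N, or if a joint passes its speed limit or range.

ROBOT

A 6-joint arm with a two-finger parallel gripper is mounted at the origin on the work surface. World frame = base frame: x ahead of the robot, y to its left, z up, the work surface at z = 0. Lengths are in m, angles in degrees, forces in N, time in s.
With the tool pointing down it reaches from about 0.35 to 0.875 m from the base axis. Payload 4.2 kg.
Tool frame: the origin (TCP) lies on the centre line of the jaws, within the pads' length; the fingertips stand r.tip_extent ahead of it and the grasp point (between the pads) lies 11 mm behind it (r.tip_extent is the distance from the TCP to the fingertips, in m); z points along the fingers, y is the line along which they close (so a half turn about z gives the same grasp; the last joint's range is limited). The gripper opens to 87 mm and grips with 3 to 60 N. Pads are 19 mm wide; open, the fingers measure 117 mm over their backs; the gripper's body (75 mm by 190 mm) begins 51 mm behind the grasp point.
Start: joints at [-49.698, 22.042, 0.453, 0, -68.411, -14.817], TCP at [0.269, -0.564, 0.207] pointing down, gripper open.
Joint ranges: [-179.83, 179.83], [-69.29, 118.12], [-61.27, 80.66], [-181.25, 117.63], [-171.15, -9.14], [-177.46, 177.46]. Speed limits (degrees/s): [159.86, 159.86, 180, 180, 180, 180].

INTERFACE

Orientations are given as a 3x3 rotation matrix whose columns are the frame's x, y, z axes.
In Python, from station import r gives the robot as it stands.
- The arm moves only by the shell command python3 -m jog 'ROWS'. ROWS is text: rows parted by semicolons, each of 5 numbers parted by spaces: the opening, from 0 (shut) to 1 (fully open), then the shift along the world's x, y, z in mm, then the turn about the world's z in degrees. In form: hand dx dy dz roll; .... A call has 1 to 5 rows; each row shifts and turns the commanded pose from where the row before left it; what a row does not reach is not made up. A row lasts 1/8 s, in which the tool goes at most 62.5 mm and 10.7 degrees, less where a joint would pass 70% of its speed; a pose out of reach is approached as far as the arm can. A call is refused whole if a number of a shift passes 62.5 or a number of a turn 10.7, either way. A call with a gripper value outside its range is refused whole. The fingers move at their own pace and stop on an object; the grip force is fixed at half the most. Time passes only in rows, so rows that do not move let the fingers close. It gives the time, the measured TCP pose, the force, the opening and the grip force at its end, in the units of the state.
- r.sense(): the state, without advancing time (a new reading comes with each control period).
- r.capture(name): name is "scene" or "side" or "wrist"; returns a dict with "pixels" (480x640x3 uint8, red, green, blue), "fovy" (degrees; the focal length in pixels is half the picture's height over the tangent of half this angle, whatever the lens; pixels are square), "cx", "cy" (the principal point, pixels), "k1" (the pictures are not rectified: a ray, as slopes to the right and down, at radius r is drawn at 1 + k1 r^2 times it, then the intrinsics apply), "origin" and "orientation" of the camera in the world; the wrist camera has in their place "T_tool_cam" (4x4, takes a point from camera to tool coordinates, whose origin is the TCP and whose axes are the flange's). Camera axes: x right, y down, z forward; pixel columns grow to the right and rows downward; lengths in m; the calibration is good to about 2 mm. A picture is of the moment at which its call begins: read the wrist's pose just before it. There is no depth.
- r.finish_job(): hands the job in; it is judged then, once.
The state is a dict: "time_s": time; "joints": joint angles; "joint_velocities": joint speeds; "effort": joint torques, N m; "tcp_pos": TCP position; "ee_rot": TCP orientation; "wrist_force": force on the tool from outside, world axes, zero at the start; "moment": the same for the moment, N m; "gripper_width": opening from 0.0 (shut) to 1.0 (fully open); "gripper_force": force on a finger pad.
Only numpy, scipy, OpenCV 4.12 (cv2) and the standard library are available. Lean on these libraries where they do the work, as an engineer would, in place of code of your own. Each camera call takes 0.05 s, during which the arm holds its last target. There are 200 camera calls.

## Working session

There is one attempt and no reset: what is moved stays moved. The work goes in short steps, Python scripts to look and compute and a shell command to move; the robot and the scene stay as the last step left them, time stands still between calls to the robot, and variables do not carry over. Pictures are saved under pics/ and viewed, at most 10 in all, crops included, and the job is handed in when it is done.

```bash
mkdir -p pics; ls; cat > h.py <<'E'
import numpy as np, cv2
from station import r
def cap(n,f=None):
    s=r.sense(); c=r.capture(n); c['s']=s
    if n=='wrist':
        T=np.eye(4);T[:3,:3]=s['ee_rot'];T[:3,3]=s['tcp_pos'];T=T@np.array(c['T_tool_cam'])
        c['origin']=T[:3,3];c['orientation']=T[:3,:3]
    if f: cv2.imwrite('pics/'+f,c['pixels'][:,:,::-1])
    return c
def ray(c,u,v):
    h=c['pixels'].shape[0]; f=h/2/np.tan(np.radians(c['fovy'])/2)
    K=np.array([[f,0,c['cx']],[0,f,c['cy']],[0,0,1.]])
    p=cv2.undistortPoints(np.array([[[u,v]]],float),K,np.array([c['k1'],0,0,0.]))[0,0]
    d=np.array(c['orientation'])@[p[0],p[1],1]; return np.array(c['origin']),d/np.linalg.norm(d)
def plane(c,u,v,z):
    o,d=ray(c,u,v); return o+d*(z-o[2])/d[2]
def two(c1,p1,c2,p2):
    o1,d1=ray(c1,*p1);o2,d2=ray(c2,*p2)
    t=np.linalg.lstsq(np.stack([d1,-d2],1),o2-o1,rcond=None)[0]
    a=o1+d1*t[0];b=o2+d2*t[1]; return (a+b)/2,np.linalg.norm(a-b)
E
python3 - <<'E'
from h import *
a=cap('scene','scene.png');b=cap('side','side.png')
s=r.sense();print(s,r.tip_extent)
for c in(a,b):print({k:v for k,v in c.items() if k not in('pixels','s')})
E
```

```text
pics
{'time_s': 0.1, 'joints': array([-4.97003010e+01,  2.20870286e+01,  3.88029226e-01, -2.50288735e-02,
       -6.84116748e+01, -1.48149168e+01]), 'joint_velocities': array([-0.06807946, -0.14297172,  0.16452108,  0.02704186,  0.00557255,
        0.14326012]), 'effort': array([-3.62868550e-04, -3.91689634e+01,  1.87934196e+01,  4.23186466e+00,
        1.34513149e-02, -8.77014395e-05]), 'tcp_pos': array([ 0.26867248, -0.56367682,  0.20616555]), 'ee_rot': array([[-9.02768862e-01, -4.30124981e-01, -9.39535728e-04],
       [-4.30125995e-01,  9.02767199e-01,  1.73589186e-03],
       [ 1.01531585e-04,  1.97122786e-03, -9.99998052e-01]]), 'wrist_force': array([-0.43975568, -0.80362877,  0.4893128 ]), 'moment': array([ 0.00693526,  0.00286669, -0.00085975]), 'gripper_force': 0.0, 'gripper_width': 1.0001164517034358} 0.008
{'fovy': 48.97673541831376, 'cx': 317.77077653103385, 'cy': 242.44315367277036, 'k1': -0.04164180864626904, 'origin': array([1.20357915, 0.23368966, 0.76703583]), 'orientation': array([[-0.34773356,  0.67867002, -0.64690677],
       [ 0.93758779,  0.24931677, -0.24242585],
       [-0.00324245, -0.69083149, -0.72300853]])}
{'fovy': 56.779966557995245, 'cx': 320.40809043355694, 'cy': 242.9063296584727, 'k1': -0.037011842646513, 'origin': array([ 0.59299699, -0.58853342,  0.76907053]), 'orientation': array([[ 0.99826243, -0.04819857,  0.03389704],
       [-0.05863436, -0.75549725,  0.65252273],
       [-0.00584154, -0.65337646, -0.75701062]])}
```

View pics/scene.png

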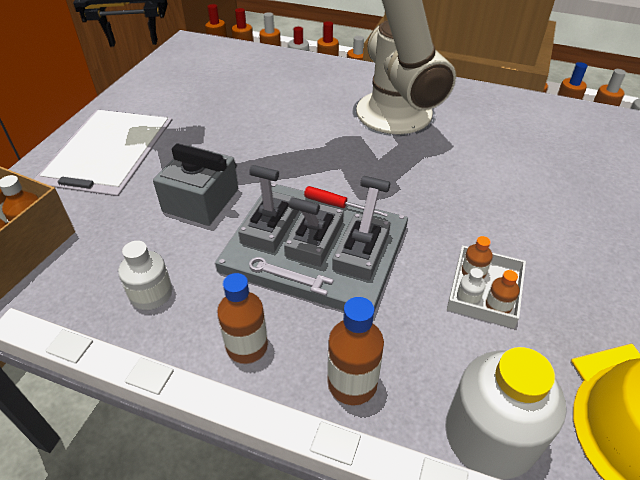

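View pics/side.png

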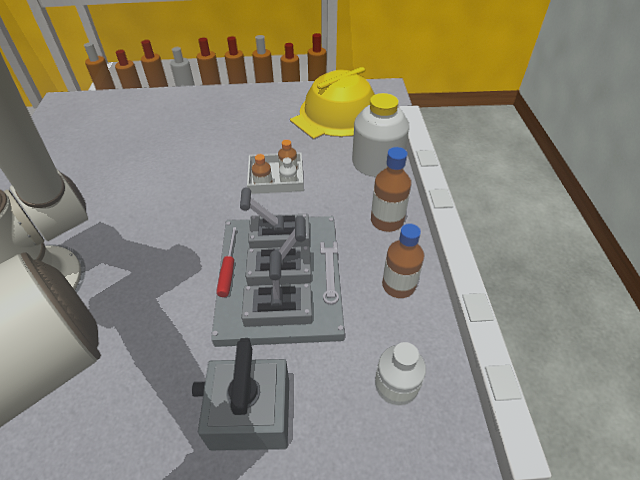

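The scene and side views agree. The upright (tripped) lever is the unit nearest the isolator: its bar is at about (264,172) in scene and (276,263) in side. The middle lever is on and the far one off. The isolator handle's long end points at the levers. I'll zoom in for pixel positions.

```bash
python3 - <<'E'
import cv2,numpy as np
a=cv2.imread('pics/scene.png')[130:290,150:420];b=cv2.imread('pics/side.png')[180:460,190:360]
cv2.imwrite('pics/ca.png',cv2.resize(a,None,fx=2.96,fy=2.96,interpolation=2))
cv2.imwrite('pics/cb.png',cv2.resize(b,None,fx=2.14,fy=2.14,interpolation=2))
E
```

```text
(no output)
```

View pics/ca.png

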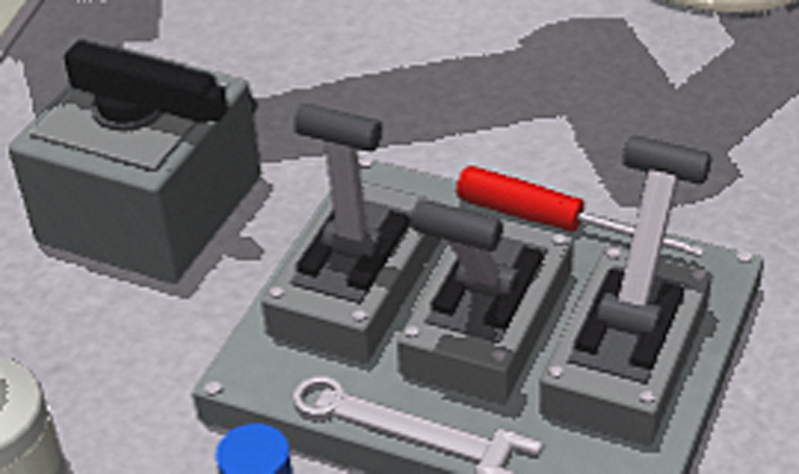

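View pics/cb.png

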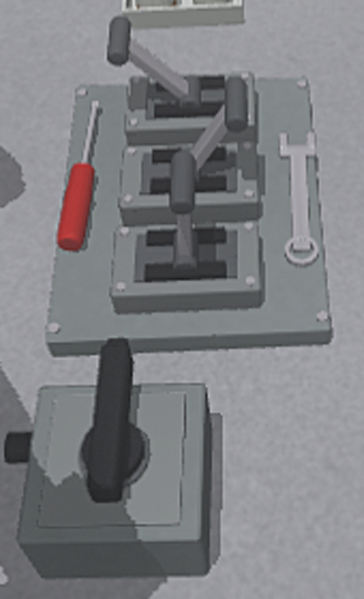

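```bash
python3 - <<'E'
from h import *
a=cap('scene');b=cap('side')
A=lambda x,y:(150+x/2.96,130+y/2.96)
B=lambda x,y:(190+x/2.14,180+y/2.14)
print(two(a,A(338,128),b,B(182,181)),'barT')
print(two(a,A(457,224),b,B(236,104)),'barOn')
print(two(a,A(667,159),b,B(119,41)),'barOff')
for n,p in dict(bt=(182,160),bb=(182,201)).items(): print(n,plane(b,*B(*p),.18))
for p in [(53,328),(323,317),(82,92),(302,84)]: print('plinth',plane(b,*B(*p),.03).round(4))
for p in [(122,288),(250,282),(134,151),(249,200),(128,210),(137,130)]: print('unit',plane(b,*B(*p),.064).round(4))
for p in [(275,292),(360,315),(412,330),(499,355),(556,371),(647,397)]: print('unitA',plane(a,*A(*p),.064).round(4))
for p in [(38,387),(205,385),(20,543),(210,540)]: print('iso',plane(b,*B(*p),.09).round(4))
for p in [(105,341),(131,341),(90,490),(122,490)]: print('handle',plane(b,*B(*p),.136).round(4))
for p in [(80,42),(225,90),(217,120)]: print('handleA',plane(a,*A(*p),.136).round(4))
E
```

```text
(array([ 0.54001478, -0.11657277,  0.16961751]), np.float64(0.0016342921942249138)) barT
(array([ 0.58451731, -0.02285409,  0.15712398]), np.float64(0.0009232505061770657)) barOn
(array([0.47629177, 0.07309334, 0.14862382]), np.float64(0.0008202568547194813)) barOff
bt [ 0.54016388 -0.10263821  0.18      ]
bb [ 0.54048212 -0.14368151  0.18      ]
plinth [ 0.4148 -0.1627  0.03  ]
plinth [ 0.6523 -0.1661  0.03  ]
plinth [0.4187 0.1223 0.03  ]
plinth [0.655  0.1188 0.03  ]
unit [ 0.4791 -0.1467  0.064 ]
unit [ 0.5896 -0.1473  0.064 ]
unit [0.4832 0.0073 0.064 ]
unit [ 0.5921 -0.0588  0.064 ]
unit [ 0.4806 -0.0633  0.064 ]
unit [0.4851 0.0341 0.064 ]
unitA [ 0.5896 -0.1478  0.064 ]
unitA [ 0.5897 -0.0883  0.064 ]
unitA [ 0.5905 -0.0525  0.064 ]
unitA [0.5917 0.0059 0.064 ]
unitA [0.5922 0.0431 0.064 ]
unitA [0.5933 0.1012 0.064 ]
iso [ 0.4225 -0.2484  0.09  ]
iso [ 0.5514 -0.2542  0.09  ]
iso [ 0.4218 -0.3658  0.09  ]
iso [ 0.5538 -0.371   0.09  ]
handle [ 0.4802 -0.237   0.136 ]
handle [ 0.4996 -0.2382  0.136 ]
handle [ 0.4766 -0.3485  0.136 ]
handle [ 0.498  -0.3497  0.136 ]
handleA [ 0.4789 -0.3419  0.136 ]
handleA [ 0.493  -0.2232  0.136 ]
handleA [ 0.523  -0.2135  0.136 ]
```

```bash
python3 -m jog '0.32 0 0 40 -5.3; 0.32 20 30 24 -5.3; 0.32 30 45 0 -5.3; 0.32 30 45 0 -5.3; 0.32 30 45 0 -5.1' && python3 -m jog '0.32 40 45 0 0;0.32 40 45 0 0;0.32 40 45 0 0;0.32 40 45 0 0;0.32 40 45 0 0'; python3 -m jog '0.32 1 51 0 0;0.32 0 5 0 0; 0.32 0 0 0 0'
```

```text
time_s: 0.82
tcp_pos: [0.3795, -0.3976, 0.2711]
ee_rot: [[-1.0, 0.018, 0.0], [0.018, 1.0, 0.0], [-0.0, 0.0, -1.0]]
wrist_force: [-0.1, -0.2, 0.4]
gripper_width: 0.515
gripper_force: 0.0
time_s: 1.45
tcp_pos: [0.5799, -0.1724, 0.2711]
ee_rot: [[-1.0, 0.014, -0.0], [0.014, 1.0, -0.0], [0.0, -0.0, -1.0]]
wrist_force: [-0.3, -1.2, 0.2]
gripper_width: 0.32
gripper_force: 0.0
time_s: 1.82
tcp_pos: [0.5798, -0.1181, 0.2712]
ee_rot: [[-1.0, 0.013, -0.0], [0.013, 1.0, -0.0], [0.0, -0.0, -1.0]]
wrist_force: [-0.1, 0.3, 0.2]
gripper_width: 0.321
gripper_force: 0.0
```

```bash
python3 -m jog '0.32 0 0 -40 0; 0.32 0 0 -40 0; 0.32 0 0 -33 0;0.32 0 0 0 0'; python3 - <<'E'
from h import *
a=cap('scene');b=cap('side')
x=a['pixels'][100:260,180:400,::-1];y=b['pixels'][160:320,200:360,::-1]
x=cv2.resize(x,None,fx=2,fy=2);y=cv2.resize(y,None,fx=2,fy=2)
cv2.imwrite('pics/d1.png',np.hstack([x,y]))
E
```

```text
time_s: 2.33
tcp_pos: [0.5777, -0.1197, 0.1556]
ee_rot: [[-1.0, 0.017, -0.006], [0.017, 1.0, -0.0], [0.006, -0.0, -1.0]]
wrist_force: [-0.4, 0.2, -0.6]
gripper_width: 0.319
gripper_force: 0.0
```

View pics/d1.png

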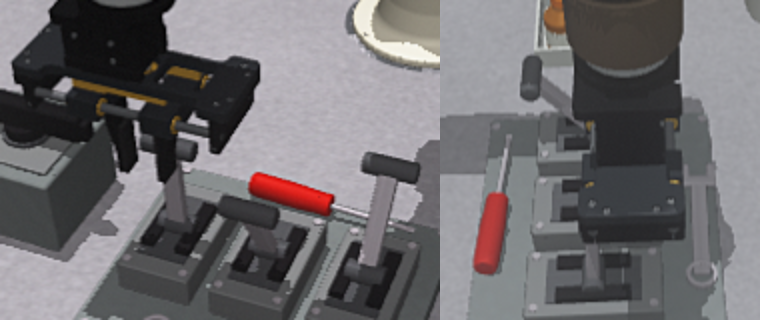

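```bash
python3 -m jog '0.32 -12 2 1 0; 0.32 -10 0 1 0; 0.32 -10 0 0 0;0.32 -5 0 0 0; 0.32 0 0 0 0'; python3 -m jog '0.32 -5 0 -1 0; 0.32 -5 0 -1 0; 0.32 -4 0 -2 0;0.32 0 0 0 0'
```

```text
time_s: 3.05
tcp_pos: [0.5426, -0.1161, 0.1606]
ee_rot: [[-1.0, 0.014, 0.001], [0.014, 1.0, 0.0], [-0.001, 0.0, -1.0]]
wrist_force: [0.7, -0.2, 1.3]
gripper_width: 0.322
gripper_force: 0.4
time_s: 3.55
tcp_pos: [0.5282, -0.1162, 0.1556]
ee_rot: [[-1.0, 0.014, -0.001], [0.014, 1.0, 0.0], [0.001, 0.0, -1.0]]
wrist_force: [0.3, -0.4, -0.9]
gripper_width: 0.323
gripper_force: 0.0
```

```bash
python3 -m jog '0.32 -4 0 -2 0; 0.32 -4 0 -2 0; 0.32 -2 0 -1 0;0.32 0 0 0 0';python3 -m jog '0.32 -2 0 -1 0; 0.32 -2 0 -1 0; 0.32 0 0 0 0';
```

```text
time_s: 4.05
tcp_pos: [0.5188, -0.1162, 0.1511]
ee_rot: [[-1.0, 0.014, -0.0], [0.014, 1.0, -0.0], [0.0, -0.0, -1.0]]
wrist_force: [-0.0, -0.1, -0.6]
gripper_width: 0.324
gripper_force: 0.0
time_s: 4.42
tcp_pos: [0.5147, -0.1162, 0.1491]
ee_rot: [[-1.0, 0.014, -0.0], [0.014, 1.0, 0.0], [0.0, 0.0, -1.0]]
wrist_force: [-0.0, -0.5, -0.5]
gripper_width: 0.316
gripper_force: 0.0
```

```bash
python3 -m jog '0.32 -1 0 -0.5 0; 0.32 0 0 0 0';python3 -m jog '0.32 -1 0 -0.5 0; 0.32 0 0 0 0';
```

```text
time_s: 4.68
tcp_pos: [0.5139, -0.1161, 0.1486]
ee_rot: [[-1.0, 0.014, -0.0], [0.014, 1.0, 0.0], [0.0, 0.0, -1.0]]
wrist_force: [0.0, 0.8, 0.4]
gripper_width: 0.324
gripper_force: 0.0
time_s: 4.92
tcp_pos: [0.5129, -0.1162, 0.1481]
ee_rot: [[-1.0, 0.014, -0.0], [0.014, 1.0, 0.0], [0.0, 0.0, -1.0]]
wrist_force: [-0.3, -0.3, 0.2]
gripper_width: 0.322
gripper_force: 0.0
```

```bash
for i in 1; do python3 -m jog '0.32 -1 0 -0.5 0; 0.32 0 0 0 0'|grep -E "tcp|force: \["; python3 -m jog '0.32 -1 0 -0.5 0; 0.32 0 0 0 0'|grep -E "tcp|force: \["; done
```

```text
tcp_pos: [0.5118, -0.1162, 0.1476]
wrist_force: [0.4, -1.1, -1.4]
tcp_pos: [0.5108, -0.1162, 0.1471]
wrist_force: [-0.1, -0.2, 0.8]
```

```bash
python3 -m jog '0.32 -1 0 -0.5 0; 0.32 0 0 0 0'|grep -E "tcp|force: \["; python3 -m jog '0.32 -1 0 -0.5 0; 0.32 0 0 0 0'|grep -E "tcp|force: \["
```

```text
tcp_pos: [0.5098, -0.1161, 0.1466]
wrist_force: [0.3, -0.6, -0.7]
tcp_pos: [0.5088, -0.1162, 0.1461]
wrist_force: [0.0, -0.6, -0.3]
```

```bash
python3 -m jog '0.32 -1 0 -0.5 0; 0.32 0 0 0 0'|grep -E "tcp|force: \["; python3 -m jog '0.32 -1 0 -0.5 0; 0.32 0 0 0 0'|grep -E "tcp|force: \["; python3 -m jog '0.32 -1 0 -0.5 0; 0.32 0 0 0 0'|grep -E "tcp|force: \["
```

```text
tcp_pos: [0.5078, -0.1161, 0.1456]
wrist_force: [-0.6, 0.3, -0.1]
tcp_pos: [0.5068, -0.1162, 0.1451]
wrist_force: [0.3, -0.5, 0.2]
tcp_pos: [0.5058, -0.1162, 0.1446]
wrist_force: [0.5, -0.2, -0.2]
```

```bash
python3 -m jog '0.32 -1 0 -0.5 0; 0.32 0 0 0 0'|grep -E "tcp|force: \["; python3 -m jog '0.32 -1 0 -0.5 0; 0.32 0 0 0 0'|grep -E "tcp|force: \["
```

```text
tcp_pos: [0.5048, -0.1162, 0.1441]
wrist_force: [-0.5, 0.5, 0.5]
tcp_pos: [0.5039, -0.1162, 0.1436]
wrist_force: [0.8, 0.9, 0.1]
```

```bash
python3 - <<'E'
from h import *
a=cap('scene');b=cap('side')
x=a['pixels'][100:260,180:400,::-1];y=b['pixels'][160:320,200:360,::-1]
x=cv2.resize(x,None,fx=2,fy=2);y=cv2.resize(y,None,fx=2,fy=2)
cv2.imwrite('pics/d2.png',np.hstack([x,y]))
E
```

```text
(no output)
```

View pics/d2.png

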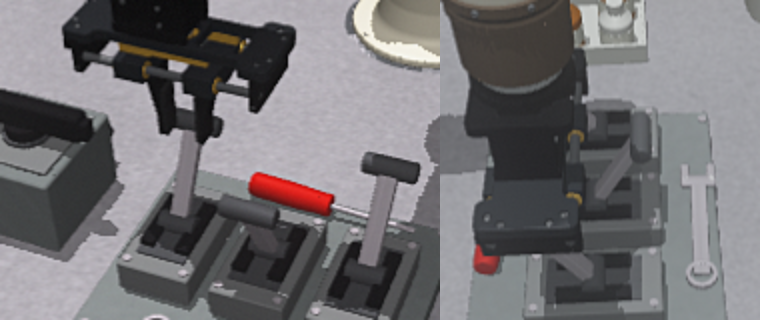

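The lever has fallen back to its reset side. Its bar is at about (195,123) in the left half, just ahead of the fingers, so I keep feeling for the stop.

```bash
python3 -m jog '0.32 -1 0 -0.2 0; 0.32 0 0 0 0'|grep -E "tcp|force: \["; python3 -m jog '0.32 -1 0 -0.2 0; 0.32 0 0 0 0'|grep -E "tcp|force: \["
```

```text
tcp_pos: [0.5034, -0.1161, 0.1436]
wrist_force: [1.1, 0.3, -0.3]
tcp_pos: [0.5029, -0.1161, 0.1436]
wrist_force: [3.3, -0.6, -0.6]
```

```bash
python3 -m jog '0.32 -1 0 -0.2 0; 0.32 0 0 0 0'|grep -E "tcp|force: \["; python3 -m jog '0.32 -1 0 -0.2 0; 0.32 0 0 0 0'|grep -E "tcp|force: \["
```

```text
tcp_pos: [0.5024, -0.1161, 0.1435]
wrist_force: [5.4, 0.2, -1.4]
tcp_pos: [0.5021, -0.116, 0.1435]
wrist_force: [6.2, -1.1, -2.2]
```

```bash
python3 -m jog '0.32 -1 0 -0.2 0; 0.32 0 0 0 0'|grep -E "tcp|force: \["
```

```text
tcp_pos: [0.5018, -0.116, 0.1435]
wrist_force: [6.8, -1.1, -3.4]
```

```bash
python3 -m jog '0.32 -1 0 -1.5 0; 0.32 0 0 0 0'|grep -E "tcp|force: \["; python3 -m jog '0.32 -1 0 -1.5 0; 0.32 0 0 0 0'|grep -E "tcp|force: \["
```

```text
tcp_pos: [0.5016, -0.1161, 0.143]
wrist_force: [7.2, 0.4, 0.4]
tcp_pos: [0.5015, -0.1162, 0.1426]
wrist_force: [6.5, -1.1, 5.5]
```

```bash
python3 -m jog '0.32 -1 0 -1.5 0; 0.32 0 0 0 0'|grep -E "tcp|force: \["
```

```text
tcp_pos: [0.5014, -0.1163, 0.142]
wrist_force: [7.2, 1.0, 9.2]
```

```bash
python3 -m jog '0.32 -2 0 -0.2 0; 0.32 0 0 0 0'|grep -E "tcp|force: \["; python3 -m jog '0.32 -2 0 -0.2 0; 0.32 0 0 0 0'|grep -E "tcp|force: \["
```

```text
tcp_pos: [0.5009, -0.1162, 0.1421]
wrist_force: [9.9, -0.7, 7.3]
tcp_pos: [0.5005, -0.1161, 0.1422]
wrist_force: [13.1, -0.6, 6.2]
```

```bash
python3 -m jog '0.32 -2 0 -0.5 0; 0.32 0 0 0 0'|grep -E "tcp|force: \["
```

```text
tcp_pos: [0.5001, -0.116, 0.1421]
wrist_force: [13.9, 0.4, 3.8]
```

```bash
python3 -m jog '0.32 -2 0 -1.5 0; 0.32 0 0 0 0'|grep -E "tcp|force: \["; python3 -m jog '0.32 -1 0 -0.5 0; 0.32 0 0 0 0'|grep -E "tcp|force: \["
```

```text
tcp_pos: [0.4997, -0.1161, 0.1418]
wrist_force: [15.5, -0.8, 6.5]
tcp_pos: [0.4995, -0.1161, 0.1417]
wrist_force: [16.3, -0.3, 6.7]
```

```bash
python3 -m jog '0.32 0 0 0 0; 0.32 0 0 0 0; 0.32 0 0 0 0;0.32 0 0 0 0'|grep -E "tcp|force: \["
```

```text
tcp_pos: [0.4995, -0.1161, 0.1417]
wrist_force: [16.9, -0.2, 6.8]
```

```bash
python3 -m jog '0.32 6 0 2 0; 0.32 6 0 2 0; 0.32 10 0 1 0; 0.32 8 0 20 0; 0.32 0 0 0 0'; python3 -m jog '0.32 0 0 50 0; 0.32 0 0 5 0; 0.32 -35 0 0 0; 0.32 -30 0 0 0; 0.32 0 0 0 0'
```

```text
time_s: 11.65
tcp_pos: [0.5167, -0.1162, 0.1602]
ee_rot: [[-1.0, 0.015, -0.001], [0.015, 1.0, 0.0], [0.001, 0.0, -1.0]]
wrist_force: [0.0, 0.3, -1.0]
gripper_width: 0.322
gripper_force: 0.0
time_s: 12.28
tcp_pos: [0.4486, -0.1161, 0.2139]
ee_rot: [[-1.0, 0.015, -0.004], [0.015, 1.0, 0.001], [0.004, 0.001, -1.0]]
wrist_force: [-0.0, -0.2, -0.4]
gripper_width: 0.323
gripper_force: 0.0
```

```bash
python3 -m jog '0.32 -4 0 -35 0; 0.32 0 0 -34 0; 0.32 0 0 0 0; 0.32 8 0 0 0; 0.32 6 0 0 0'; python3 -m jog '0.32 6 0 1 0; 0.32 6 0 3 0; 0.32 6 0 3 0; 0.32 6 0 3 0; 0.32 6 0 2 0';python3 -m jog '0.32 6 0 2 0; 0.32 6 0 1 0; 0.32 6 0 0 0; 0.32 6 0 0 0; 0.32 6 0 -1 0'
```

```text
time_s: 12.9
tcp_pos: [0.4638, -0.1161, 0.1475]
ee_rot: [[-1.0, 0.014, 0.003], [0.014, 1.0, -0.0], [-0.003, -0.0, -1.0]]
wrist_force: [-0.1, -0.2, -0.2]
gripper_width: 0.324
gripper_force: 0.0
time_s: 13.52
tcp_pos: [0.4929, -0.1163, 0.1591]
ee_rot: [[-1.0, 0.014, 0.002], [0.014, 1.0, -0.0], [-0.002, -0.0, -1.0]]
wrist_force: [-3.6, 0.5, 5.3]
gripper_width: 0.322
gripper_force: 3.0
time_s: 14.15
tcp_pos: [0.5262, -0.1166, 0.1635]
ee_rot: [[-1.0, 0.013, 0.01], [0.013, 1.0, -0.002], [-0.01, -0.002, -1.0]]
wrist_force: [-0.6, 0.1, 12.8]
gripper_width: 0.325
gripper_force: 6.4
```

```bash
python3 - <<'E'
from h import *
a=cap('scene');b=cap('side')
x=a['pixels'][100:260,180:400,::-1];y=b['pixels'][160:320,200:360,::-1]
x=cv2.resize(x,None,fx=2,fy=2);y=cv2.resize(y,None,fx=2,fy=2)
cv2.imwrite('pics/d3.png',np.hstack([x,y]))
s=r.sense();print(s['wrist_force'],s['moment'],s['tcp_pos'])
E
```

```text
[ 0.59769401 -0.5286941  11.65953985] [-0.07973097 -0.39698048 -0.0402908 ] [ 0.52721405 -0.11653671  0.16362828]
```

View pics/d3.png

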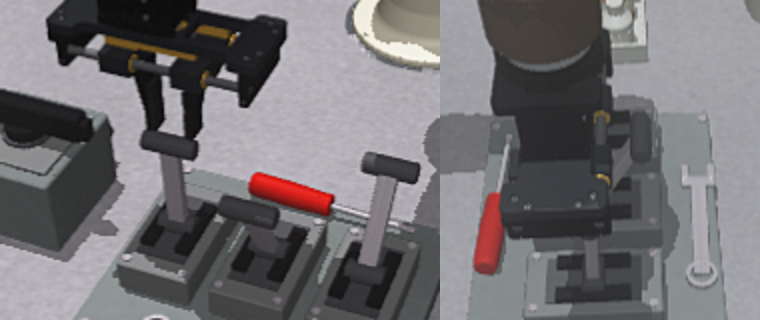

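```bash
python3 -m jog '0.32 0 0 3 0; 0.32 0 0 0 0'|grep -E "tcp|force"; python3 -m jog '0.32 0 0 3 0; 0.32 0 0 0 0'|grep -E "tcp|force"
```

```text
tcp_pos: [0.5224, -0.1159, 0.1629]
wrist_force: [-0.5, -0.1, 0.6]
gripper_force: 0.2
tcp_pos: [0.5219, -0.1161, 0.1659]
wrist_force: [-0.1, 0.4, 0.4]
gripper_force: 0.0
```

```bash
python3 -m jog '0.32 3 0 0 0; 0.32 3 0 0 0; 0.32 3 0 0 0'|grep -E "tcp|force"; python3 -m jog '0.32 4 0 -1 0; 0.32 4 0 -1 0; 0.32 0 0 0 0'|grep -E "tcp|force"; python3 -m jog '0.32 4 0 -2 0; 0.32 4 0 -2 0; 0.32 0 0 0 0'|grep -E "tcp|force"
```

```text
tcp_pos: [0.5312, -0.1161, 0.1662]
wrist_force: [-0.6, -0.1, 0.5]
gripper_force: 0.0
tcp_pos: [0.54, -0.1162, 0.1647]
wrist_force: [1.2, -0.3, 2.4]
gripper_force: 1.0
tcp_pos: [0.5507, -0.1164, 0.1633]
wrist_force: [2.5, 0.7, 8.9]
gripper_force: 4.3
```

```bash
python3 -m jog '0.32 0 0 8 0; 0.32 0 0 0 0'|grep -E "tcp|force"; python3 -m jog '0.32 4 0 -2 0; 0.32 4 0 -2 0; 0.32 0 0 0 0'|grep -E "tcp|force"; python3 -m jog '0.32 4 0 -3 0; 0.32 4 0 -3 0; 0.32 0 0 0 0'|grep -E "tcp|force"
```

```text
tcp_pos: [0.5466, -0.1161, 0.1683]
wrist_force: [-0.3, 0.1, -1.2]
gripper_force: 0.0
tcp_pos: [0.5551, -0.1161, 0.1637]
wrist_force: [0.0, -0.3, 0.0]
gripper_force: 0.0
tcp_pos: [0.5669, -0.1163, 0.1609]
wrist_force: [3.7, 1.0, 6.3]
gripper_force: 3.3
```

```bash
python3 - <<'E'
from h import *
a=cap('scene');b=cap('wrist')
x=a['pixels'][100:240,190:330,::-1];y=b['pixels'][:,:,::-1]
x=cv2.resize(x,(400,400));y=cv2.resize(y,(400,300));y=cv2.copyMakeBorder(y,0,100,0,0,0)
cv2.imwrite('pics/d4.png',np.hstack([x,y]))
s=r.sense();print(s['wrist_force'],s['tcp_pos'])
E
```

```text
[ 2.65295306 -0.30642748  6.965263  ] [ 0.56675081 -0.116317    0.16092171]
```

View pics/d4.png

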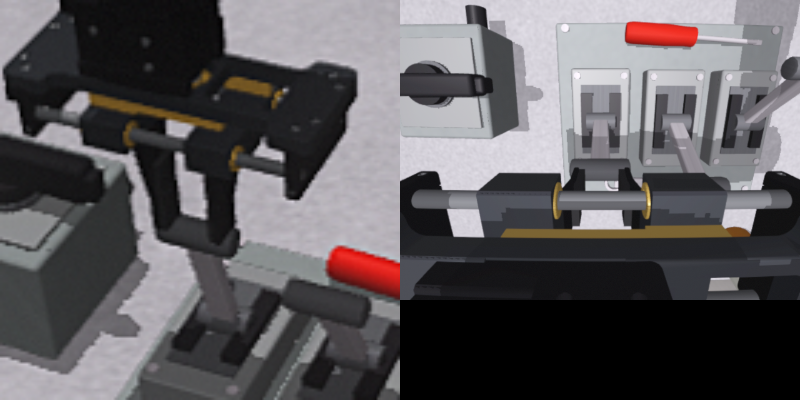

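```bash
python3 - <<'E'
from h import *
a=cap('scene');b=cap('wrist')
print(two(a,(259,182.6),b,(323,273)), b['origin'])
for u,v in[(196+.0,172),]:pass
# hub lean from stem: stem bottom at hub scene
print(plane(a,190+215/2.857,100+325/2.857,.075))
def proj(c,p):
    q=np.array(c['orientation']).T@(np.array(p)-c['origin']);f=240/np.tan(np.radians(c['fovy'])/2);s=q[:2]/q[2];s=s*(1+c['k1']*(s@s));return s*f+[c['cx'],c['cy']]
t=b['s']['tcp_pos']
for dx in(-.0095,.0095):
  for dy in (-.014,.014): 
    p=t+[dx,dy,-.008];w=proj(b,p);sc=proj(a,p);print('tip',400+w[0]/1.6,w[1]/1.6,(sc-[190,100])*2.857)
for th in(-.2,0,.2,.4,.6):
  p=[.5345+.1*np.sin(th),-.1175,.07+.1*np.cos(th)];w=proj(b,p);print('bar',th,400+w[0]/1.6,w[1]/1.6,(proj(a,p)-[190,100])*2.857)
E
```

```text
(array([ 0.56296366, -0.11684594,  0.1649548 ]), np.float64(0.0008444591239880819)) [ 0.49033193 -0.11563283  0.33760648]
[ 0.54776253 -0.11937828  0.075     ]
tip 586.994106336639 160.30061722922713 [183.80355545 240.5227205 ]
tip 616.8772373447109 159.94014000659 [224.29408608 250.40336894]
tip 587.6473435545894 178.86801403377936 [170.83478136 259.00926795]
tip 616.7219573552422 178.52981809802705 [211.76020092 269.15923365]
bar -0.2 599.8360252615529 117.01263806127464 [228.15429227 186.56594212]
bar 0 600.1844951083162 141.32434645247002 [215.13749783 202.40458519]
bar 0.2 600.5459141016602 162.97886367584368 [202.24039894 223.7176362 ]
bar 0.4 600.8837395624638 180.20140942523784 [190.11967289 249.63192638]
bar 0.6 601.1727540518823 192.23943314192783 [179.42218674 278.93255921]
```

```bash
python3 - <<'E'
from h import *
a=cap('scene')
def proj(c,p):
    q=np.array(c['orientation']).T@(np.array(p)-c['origin']);f=240/np.tan(np.radians(c['fovy'])/2);s=q[:2]/q[2];s=s*(1+c['k1']*(s@s));return s*f+[c['cx'],c['cy']]
for n,t in dict(d1=(.5777,-.1197,.1556),d2=(.5039,-.1162,.1436),d3=(.5272,-.1165,.1636)).items():
  for dz in(-.008,.005,.013):
    print(n,dz,[((proj(a,np.array(t)+[dx,dy,dz])-[180,100])*2).round(0) for dy in(-.02,.02) for dx in (-.0095,.0095)])
for th in(-.6,-.5,-.4,-.3,0,.1):
  p=[.5345+.1*np.sin(th),-.1175,.07+.1*np.cos(th)];print('bar',th,(proj(a,p)-[180,100])*2)
E
```

```text
d1 -0.008 [array([135., 178.]), array([125., 191.]), array([175., 188.]), array([166., 201.])]
d1 0.005 [array([133., 167.]), array([124., 180.]), array([174., 177.]), array([165., 190.])]
d1 0.013 [array([132., 160.]), array([123., 173.]), array([173., 170.]), array([164., 183.])]
d2 -0.008 [array([173., 141.]), array([164., 153.]), array([211., 150.]), array([203., 162.])]
d2 0.005 [array([172., 130.]), array([163., 142.]), array([211., 139.]), array([203., 151.])]
d2 0.013 [array([171., 123.]), array([163., 135.]), array([210., 133.]), array([202., 145.])]
d3 -0.008 [array([161., 139.]), array([152., 151.]), array([200., 148.]), array([192., 161.])]
d3 0.005 [array([159., 128.]), array([151., 140.]), array([199., 137.]), array([191., 149.])]
d3 0.013 [array([159., 121.]), array([150., 133.]), array([199., 130.]), array([191., 142.])]
bar -0.6 [196.52469408 121.07904561]
bar -0.5 [192.61396459 121.8559218 ]
bar -0.4 [188.48127509 123.69858417]
bar -0.3 [184.16697952 126.61581414]
bar 0 [170.60377867 141.69029415]
bar 0.1 [166.05065801 148.70338898]
```

```bash
python3 -m jog '0.32 0 0 50 0; 0.32 0 0 30 0; 0 -40 -45 0 0; 0 -40 -45 0 0; 0 -37 -44 0 0'; python3 -m jog '0 0 0 0 0;0 0 0 0 0'; python3 - <<'E'
from h import *
a=cap('scene');b=cap('side')
x=a['pixels'][80:280,150:400,::-1];y=b['pixels'][150:450,160:380,::-1]
x=cv2.resize(x,(500,400));y=cv2.resize(y,(294,400))
cv2.imwrite('pics/d5.png',np.hstack([x,y]))
E
```

```text
time_s: 17.75
tcp_pos: [0.4445, -0.2511, 0.2381]
ee_rot: [[-1.0, 0.014, -0.0], [0.014, 1.0, 0.0], [0.0, 0.0, -1.0]]
wrist_force: [0.7, 0.4, -0.0]
gripper_width: 0.068
gripper_force: 0.0
time_s: 18.0
tcp_pos: [0.446, -0.2502, 0.2381]
ee_rot: [[-1.0, 0.015, 0.0], [0.015, 1.0, 0.0], [-0.0, 0.0, -1.0]]
wrist_force: [1.2, 1.0, -0.8]
gripper_width: 0.005
gripper_force: 0.0
```

View pics/d5.png

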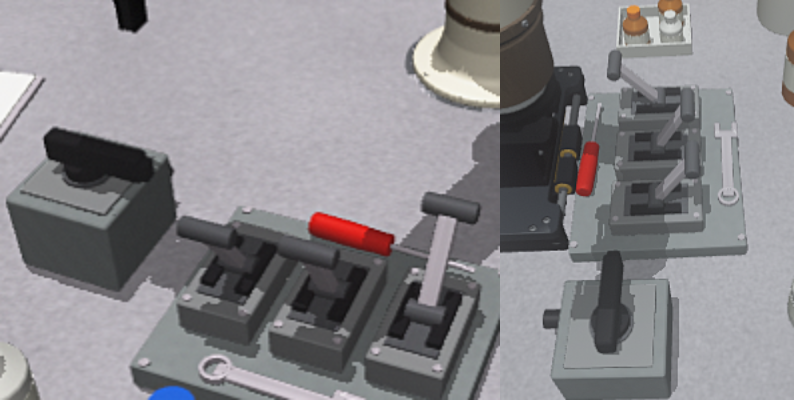

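```bash
python3 - <<'E'
from h import *
a=cap('scene');b=cap('side')
p,g=two(a,(252.5,196),b,(303.6,267.7));print(p,g,np.arctan2(p[0]-.5345,p[2]-.07))
p,g=two(a,(150+308/2,80+252/2),b,(160+(687-500)*.748,150+104*.75));print(p,g)
def proj(c,p):
    q=np.array(c['orientation']).T@(np.array(p)-c['origin']);f=240/np.tan(np.radians(c['fovy'])/2);s=q[:2]/q[2];s=s*(1+c['k1']*(s@s));return s*f+[c['cx'],c['cy']]
for dz in (-.008,.0,.005,.013): print(dz,(proj(a,b['s']['tcp_pos']+[0,0,dz])-[150,80])*2)
E
```

```text
[ 0.58919304 -0.1170459   0.15652053] 0.003498015985145111 0.5637167954943832
[ 0.58458143 -0.02268695  0.15749249] 0.001263550876617282
-0.008 [137.2821735   47.46780168]
0.0 [136.13093858  40.03498112]
0.005 [135.40522198  35.34718843]
0.013 [134.23403834  27.77814729]
```

```bash
python3 -m jog '0 0 0 -50 0; 0 0 0 -50 0; 0 0 0 -25 0; 0 0 0 -5 0; 0 0 0 -5 0'; python3 -m jog '0 5 0 0 0; 0 5 0 0 0; 0 5 0 0 0; 0 5 0 0 0; 0 0 0 0 0'
```

```text
time_s: 18.82
tcp_pos: [0.4472, -0.2501, 0.1039]
ee_rot: [[-1.0, 0.013, 0.002], [0.013, 1.0, -0.001], [-0.002, -0.001, -1.0]]
wrist_force: [0.3, 0.0, 0.5]
gripper_width: 0.004
gripper_force: 0.0
time_s: 19.45
tcp_pos: [0.4652, -0.2502, 0.1032]
ee_rot: [[-1.0, 0.014, -0.002], [0.014, 1.0, 0.0], [0.002, 0.0, -1.0]]
wrist_force: [-1.7, -0.2, 2.0]
gripper_width: 0.009
gripper_force: 1.2
```

```bash
python3 -m jog '0 7 2 0 0; 0 7 2 0 0; 0 6 1 0 0; 0 6 -0.5 0 0; 0 6 -0.5 0 0'; python3 -m jog '0 6 -1 0 0; 0 6 -1.5 0 0; 0 6 -3 0 0; 0 5 -4 0 0; 0 5 -5 0 0'
```

```text
time_s: 20.08
tcp_pos: [0.4983, -0.2461, 0.1031]
ee_rot: [[-1.0, 0.014, 0.0], [0.014, 1.0, 0.0], [-0.0, 0.0, -1.0]]
wrist_force: [-2.8, 0.0, -0.9]
gripper_width: 0.0
gripper_force: 1.1
time_s: 20.7
tcp_pos: [0.5271, -0.2611, 0.1036]
ee_rot: [[-1.0, 0.014, 0.002], [0.014, 1.0, -0.0], [-0.002, -0.0, -1.0]]
wrist_force: [0.2, -0.3, -0.3]
gripper_width: 0.008
gripper_force: 0.0
```

```bash
python3 -m jog '0 5 -5 0 0; 0 4 -5 0 0; 0 4 -6 0 0; 0 3 -4 0 0; 0 0 0 0 0'; python3 -m jog '0 0 -4 0 0; 0 0 0 0 0'
```

```text
time_s: 21.32
tcp_pos: [0.5421, -0.281, 0.1031]
ee_rot: [[-1.0, 0.015, -0.0], [0.015, 1.0, 0.0], [0.0, 0.0, -1.0]]
wrist_force: [0.2, 1.0, 0.1]
gripper_width: 0.006
gripper_force: 0.0
time_s: 21.58
tcp_pos: [0.5418, -0.2848, 0.1033]
ee_rot: [[-1.0, 0.014, -0.0], [0.014, 1.0, -0.0], [0.0, -0.0, -1.0]]
wrist_force: [0.4, 0.9, -0.8]
gripper_width: 0.004
gripper_force: 0.0
```

Feel for the on stop lightly, then retreat and look.

```bash
python3 -m jog '0 0 -2 0 0; 0 0 -1 0 0; 0 0 0 0 0'|grep -E "tcp|force: \["; python3 -m jog '0 0 15 0 0; 0 0 0 50 0; 0 0 0 50 0; 0 -50 -30 40 0; 0 -60 -30 0 0'|grep -E "tcp|force: \["; python3 -m jog '0 -50 -40 0 0; 0 0 0 0 0;0 0 0 0 0'|grep -E "tcp|force: \["; python3 - <<'E'
from h import *
a=cap('scene');b=cap('side')
x=a['pixels'][80:320,110:410,::-1];y=b['pixels'][150:450,180:440,::-1]
x=cv2.resize(x,(450,360));y=cv2.resize(y,(312,360))
cv2.imwrite('pics/d6.png',np.hstack([x,y]))
E
```

```text
tcp_pos: [0.5419, -0.2877, 0.1033]
wrist_force: [0.6, 0.0, -1.4]
tcp_pos: [0.4432, -0.3274, 0.242]
wrist_force: [0.0, -0.0, -1.0]
tcp_pos: [0.3932, -0.3657, 0.2388]
wrist_force: [0.6, 0.4, 0.2]
```

View pics/d6.png

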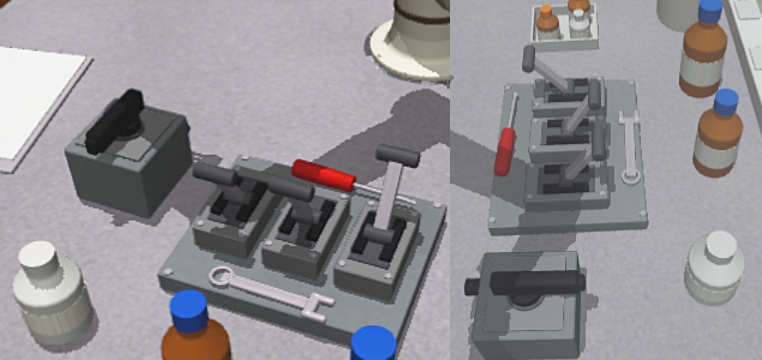

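The picture shows the isolator handle pointing along +x (on), at about (525,283) in the right half. The tripped lever is over at on, the neighbours and loose items haven't moved, and the arm is clear.

```bash
python3 -c "
from station import r
print(r.sense()['time_s'],r.finish_job())"
```

```text
the job is handed in; nothing more can be done
23.05 None
```

The job is handed in at 23 s: I pressed the tripped lever against its reset stop at about 18 N (wrist reading), threw it over to on, then turned the isolator to on; the last picture shows both on, with the other levers and loose items where they were.

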